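Point out the missing nut

ROBOT

A 6-joint arm with a two-finger parallel gripper is mounted at the origin on the work surface. World frame = base frame: x ahead of the robot, y to its left, z up, the work surface at z = 0. Lengths are in m, angles in rad, forces in N, time in s.
With the tool pointing down it reaches from about 0.375 to 0.925 m from the base axis. Payload 5.7 kg.
Tool frame: the origin (TCP) lies on the mounting face of the last link; the fingertips stand 173 mm ahead of it and the grasp point (between the pads) lies 155 mm ahead of it; z points along the fingers, y is the direction in which the jaws open and shut (so a half turn about z gives the same grasp; the last joint's range is limited). The gripper opens to 85 mm and grips with 20 to 120 N. Pads are 22 mm wide; open, the fingers measure 114 mm over their backs; the gripper's body (76 mm by 85 mm) begins 54 mm behind the grasp point. The pads swing forward as they close: fully open they stand 13 mm farther back than shut.
Start: joints at [1.039, 0.359, 1.51, -0, 1.272, -0.115], TCP at [0.243, 0.549, 0.405] pointing down, gripper open.
Joint ranges: [-2.97, 2.97], [-1.01, 2.36], [0.21, 2.38], [-0.96, 4.11], [0.2, 2.71], [-2.98, 2.98]. Speed limits (rad/s): [2.39, 2.39, 3.14, 3.14, 3.14, 3.14].

INTERFACE

Orientations are given as a 3x3 rotation matrix whose columns are the frame's x, y, z axes.
In Python, from bench import robot, capture, camera_params gives the robot as it stands. The module is installed in compiled form; this text tells all that it offers.
- The arm moves only by the tool move_arm, never from a script. Its argument "moves" is one flat list of numbers, 5 for each row, row after row: the shift along the tool's x, y, z in units of 50 mm (1.0 is 50 mm), then the turn about the tool's z in units of 5 degrees (1.0 is 5 degrees), then the finger opening in mm, from 0 to 85.4. In form: [x, y, z, roll, jaw, x, y, z, roll, jaw, ...]. A call has 1 to 20 rows; each row is the pose to reach, as a shift and turn from the pose commanded when the call began, along the tool's axes at that moment; what a row does not reach only later rows make up. A row lasts 1/10 s, in which the tool goes at most 50 mm and 8.59 degrees, less where a joint would pass 70% of its speed; a pose out of reach is approached as far as the arm can. A call with a gripper value outside its range is refused whole. The fingers move at their own pace and stop on an object; the grip force is fixed at half the most. Time passes only in rows, so rows that repeat a pose let the fingers close. It gives the time, the measured TCP pose, the force and the opening at its end, in the units of the state.
- robot.observe(): the state, without advancing time (a new reading comes with each control period).
- capture(name): name is "scene" or "top"; returns the picture (400x640x3 uint8, red, green, blue); there is no depth.
- camera_params(name): a dict with "fx", "fy", "cx", "cy" (pixels), "R" (3x3) and "t" (3): a world point X has camera coordinates R X + t. Camera axes: x right, y down, z forward; pixel columns grow to the right and rows downward; lengths in m; the calibration is good to about 2 mm. A picture is of the moment at which its call begins. camera_params takes no time and is no camera call.
- robot.finish_job(): hands the job in, once; it reports no verdict.
The state is a dict: "time_s": time; "joint_pos": joint angles; "joint_vel": joint speeds; "tau": joint torques, N m; "eef_pos": TCP position; "tool_rot": TCP orientation; "contact_force": force on the tool from outside, world axes, zero at the start; "wrist_torque": the same for the moment, N m; "gripper_width": finger opening in m.
Only numpy, scipy, OpenCV 4.12 (cv2) and the standard library are available. Lean on these libraries where they do the work, as an engineer would, in place of code of your own. Each camera call takes 0.05 s, during which the arm holds its last target.

TASK

One stud on the pump housing has no nut: show your workmate which, by pointing down with the fingertips centred about 3 cm above the top of that bare stud for two seconds. Then rise and, in the same way, point at the spare nut in the tray that matches the others (hexagon on a round collar, not the bigger plain nut or the washer) for two seconds, and finish there still pointing at it. Touch and move nothing at any time, and do not come down over any other stud or part: travel high between the two.

Things in the scene. Friction and masses are not known exactly. Their poses are not given: they have to be found in the camera images.
- bare_stud (a point): The one stud WITHOUT a nut on the pump housing; the point is the centre of the stud's upper end, 82 mm above the bench. Plain upright dark steel stud, 16 mm diameter, projecting 38 mm above the housing's flange.
- housing: Pump housing fixed on the bench, left or right, turned any way: a 190 mm wide round aluminium flange (upper face 44 mm high) on a grey base, with a 72 mm wide boss, 60 mm high, in its middle. Six upright studs every 60 degrees on a 75 mm radius; five carry nuts, one is bare. Origin: centre of the underside, on the bench; x points to the bare stud, z up.
- spare_nut_mid (a point): The spare nut, loose in the tray: steel hexagon nut, 24 mm across flats, on a thin round collar of 32 mm diameter, 16 mm high in all: the same kind as the five on the housing. The point is its centre, half-way up (its top is 8 mm above the point, about 19 mm above the bench). It lies flat, collar down; z up.
- big_nut_mid (a point): Loose in the tray, not wanted: larger plain hexagon nut without collar, 36 mm across flats, 20 mm high, lying flat; the point is its centre, half-way up.
- washer_mid (a point): Loose in the tray, not wanted: flat washer, 44 mm diameter, hole 25 mm, 4 mm thick, lying flat; the point is its centre.
- tray: Shallow open blue steel parts tray fixed on the bench, 260 by 100 mm, 18 mm high, floor 3 mm thick; origin at the centre of the underside, x along its length. The spare nut, the big nut and the washer lie in it about 80 mm apart in any order.
- wrench_mid (a point): Bystander: steel open-ended wrench, 190 mm long, lying flat on the bench beyond the work; the point is on the bench under its middle.
- grease_jar_mid (a point): Bystander: closed jar, 68 mm diameter, 80 mm high, standing on the bench beyond the work; the point is its centre, half-way up.
- nutted_stud_1 (a point): Stud 60 degrees counter-clockwise (seen from above) from the bare one, carrying a nut (24 mm across flats on a 32 mm collar, 16 mm high, on the flange), on the pump housing; the point is the centre of the stud's upper end, 82 mm above the bench.
- nutted_stud_2 (a point): Stud 120 degrees counter-clockwise (seen from above) from the bare one, carrying a nut (24 mm across flats on a 32 mm collar, 16 mm high, on the flange), on the pump housing; the point is the centre of the stud's upper end, 82 mm above the bench.
- nutted_stud_3 (a point): Stud 180 degrees counter-clockwise (seen from above) from the bare one, carrying a nut (24 mm across flats on a 32 mm collar, 16 mm high, on the flange), on the pump housing; the point is the centre of the stud's upper end, 82 mm above the bench.
- nutted_stud_4 (a point): Stud 240 degrees counter-clockwise (seen from above) from the bare one, carrying a nut (24 mm across flats on a 32 mm collar, 16 mm high, on the flange), on the pump housing; the point is the centre of the stud's upper end, 82 mm above the bench.
- nutted_stud_5 (a point): Stud 300 degrees counter-clockwise (seen from above) from the bare one, carrying a nut (24 mm across flats on a 32 mm collar, 16 mm high, on the flange), on the pump housing; the point is the centre of the stud's upper end, 82 mm above the bench.
There are look-alikes about, which are no part of the job. What is shaped like the housing but pink or turquoise is not meant. Leave any red look-alike of the part that bears spare_nut_mid alone.

How it is judged:
By the outcome, as a careful person would: the job done as asked, in the order asked, and still so for the second after the job is handed in, with the robot touching nothing.
It also fails if it takes over 43 s, if anything falls off the work surface, if the arm or the gripper's body presses on something with over 40 N, if the wrist force passes 120 N, or if a joint passes its speed limit or range.

## Working session

There is one attempt and no reset: what is moved stays moved. The work goes in short steps, Python scripts to look and compute and a tool call to move; the robot and the scene stay as the last step left them, time stands still between calls to the robot, and variables do not carry over. Pictures are saved under pics/ and viewed, and the job is handed in when it is done.

Besides the shell and the picture viewer there is one more tool, called after ">>>" in YAML: its name, and indented under it one key for each argument. move_arm: Moves the arm, as the interface text tells. Its arguments: {"type":"object","properties":{"moves":{"type":"array","items":{"type":"number"}}},"required":["moves"]}

```bash
mkdir -p pics; python3 - <<'E'
from bench import robot,capture,camera_params
import cv2
for n in("scene","top"):
    im=capture(n); cv2.imwrite(f"pics/{n}0.png",im[:,:,::-1]); p=camera_params(n); print(n,p)
s=robot.observe(); print(s)
E
```

```text
scene {'fx': 395.7549564036991, 'fy': 395.7549564036991, 'cx': 319.06101591986493, 'cy': 201.274886757365, 'R': array([[-0.66350493,  0.74790441, -0.02000491],
       [ 0.4787325 ,  0.40385687, -0.77956066],
       [-0.57495774, -0.52681934, -0.62600717]]), 't': array([ 0.4331322 , -0.16796561,  1.23901082])}
top {'fx': 425.80454220742536, 'fy': 425.80454220742536, 'cx': 325.1319968473162, 'cy': 203.51302658151883, 'R': array([[ 0.01737167, -0.99982169, -0.00740296],
       [-0.98018692, -0.01556846, -0.19746194],
       [ 0.19731147,  0.01068653, -0.9802826 ]]), 't': array([-0.092434  ,  0.54225206,  1.05770061])}
{'time_s': 0.1, 'joint_pos': array([ 1.03889732e+00,  3.59419710e-01,  1.51135523e+00, -2.91596186e-05,
        1.27245339e+00, -1.15119831e-01]), 'joint_vel': array([ 0.00080512, -0.00016832, -0.00185549, -0.00038891, -0.00100627,
       -0.00158184]), 'tau': array([ 2.55134055e-04, -5.28650022e+01, -2.79349494e+01, -3.19153569e-04,
        5.05368909e-03,  1.75765928e-05]), 'eef_pos': array([0.24274455, 0.54834128, 0.40393347]), 'tool_rot': array([[-9.14400940e-01,  4.04808933e-01, -8.05547099e-04],
       [ 4.04809703e-01,  9.14399845e-01, -1.42383686e-03],
       [ 1.60210263e-04, -1.62805104e-03, -9.99998662e-01]]), 'contact_force': array([ 0.66264888, -0.31724119, -0.60677825]), 'wrist_torque': array([-0.02538014, -0.01159627, -0.03526453]), 'gripper_width': 0.08513852393636726}
```

```bash
ls pics
```

```text
scene0.png
top0.png
```

View pics/scene0.png

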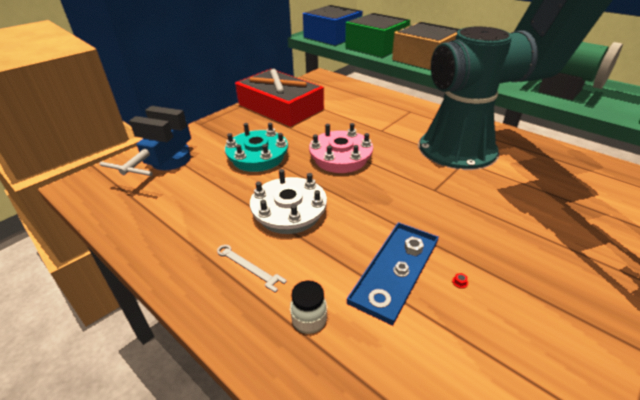

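View pics/top0.png

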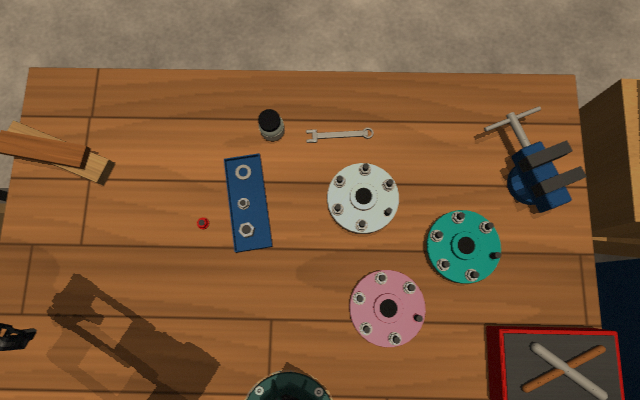

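The aluminium housing is at top (363,198) and scene (288,203). Its pink and turquoise look-alikes are at top (388,308) and (465,246). The tray holds the washer at (243,172), the small nut at (243,203) and the big nut at (246,230), with a red nut outside at (203,223). I'll enlarge these next.

```bash
python3 - <<'E'
import cv2,numpy as np
def c(n,x,y,w,h,k): 
    im=cv2.imread(f"pics/{n}0.png")[y:y+h,x:x+w]; return cv2.resize(im,(w*k,h*k),interpolation=cv2.INTER_CUBIC)
cv2.imwrite("pics/h.png",np.hstack([c("scene",240,160,100,80,4),c("top",320,155,100,80,4)]))
cv2.imwrite("pics/t.png",np.hstack([c("scene",340,220,100,100,4),c("top",205,150,100,110,4)[:400]]))
E
```

```text
(no output)
```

View pics/h.png

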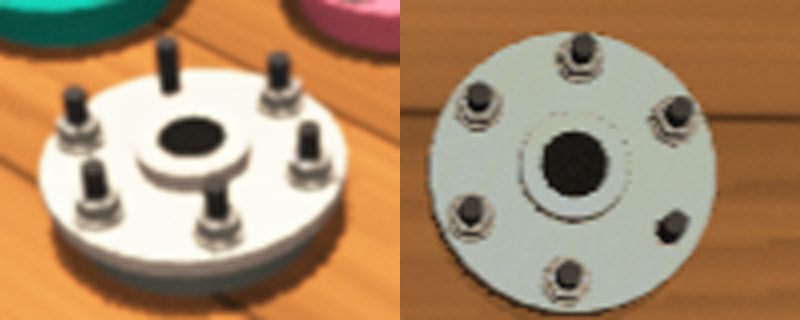

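View pics/t.png

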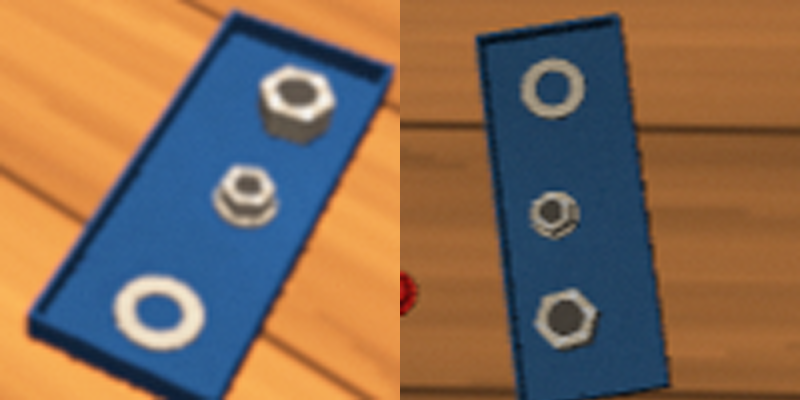

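```bash
python3 - <<'E'
import cv2,numpy as np
def c(n,x,y,w,h,k): 
    im=cv2.imread(f"pics/{n}0.png")[y:y+h,x:x+w]; o=cv2.resize(im,(w*k,h*k),interpolation=cv2.INTER_CUBIC)
    for i in range(0,w,10): cv2.putText(o,str(x+i),(i*k,10),0,.35,(0,0,255)); cv2.line(o,(i*k+k//2,0),(i*k+k//2,h*k),(0,0,255),1)
    for i in range(0,h,10): cv2.putText(o,str(y+i),(0,i*k+8),0,.35,(255,0,0)); cv2.line(o,(0,i*k+k//2),(w*k,i*k+k//2),(255,0,0),1)
    return o
cv2.imwrite("pics/a.png",c("top",325,155,78,80,8)[:600])
cv2.imwrite("pics/b.png",c("scene",245,165,85,65,9))
cv2.imwrite("pics/d.png",np.hstack([c("scene",382,250,40,40,10),c("top",223,183,40,40,10)]))
E
```

```text
(no output)
```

View pics/a.png

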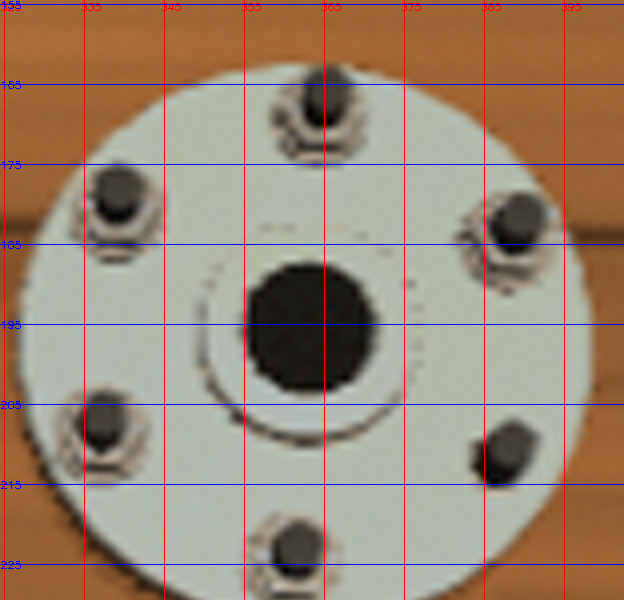

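View pics/b.png

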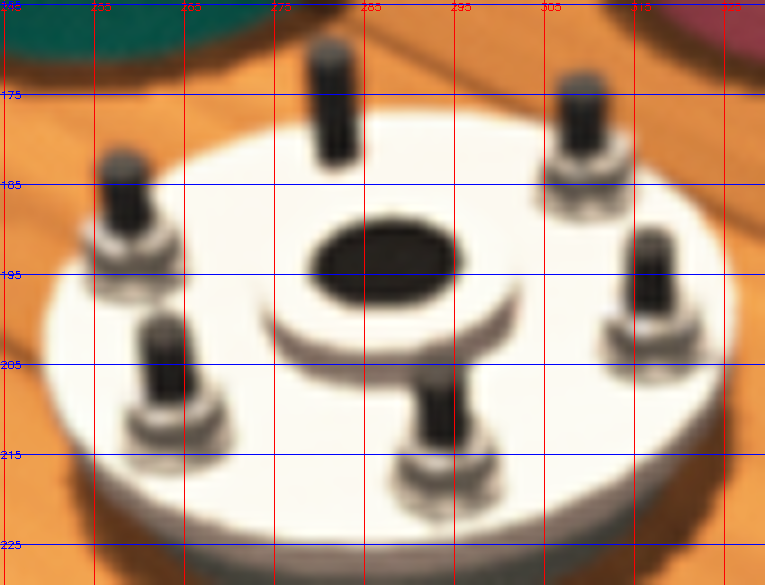

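View pics/d.png

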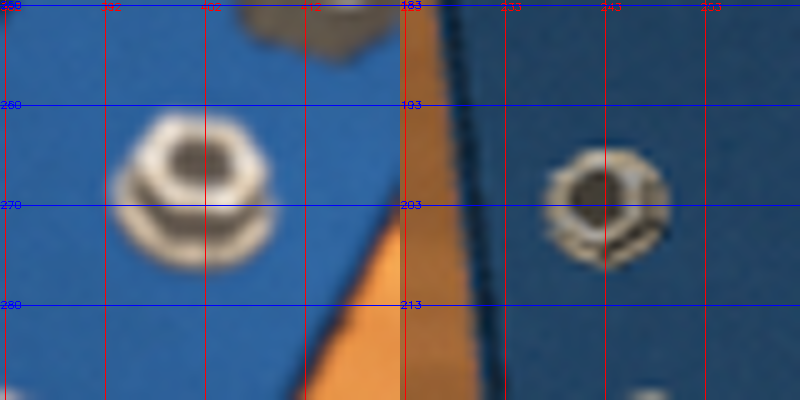

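```bash
cat > m.py <<'E'
import numpy as np
from bench import robot,camera_params
from scipy.optimize import least_squares
P={n:camera_params(n) for n in("scene","top")}
def proj(n,X):
    p=P[n]; c=p["R"]@X+p["t"]; return np.array([p["fx"]*c[0]/c[2]+p["cx"],p["fy"]*c[1]/c[2]+p["cy"]])
def ray(n,u,z):
    p=P[n]; d=p["R"].T@np.array([(u[0]-p["cx"])/p["fx"],(u[1]-p["cy"])/p["fy"],1]); o=-p["R"].T@p["t"]; return o+d*(z-o[2])/d[2]
def tri(a,b):
    f=lambda X:np.r_[proj("scene",X)-a,proj("top",X)-b]
    r=least_squares(f,[.6,0,.05]); return r.x,np.abs(r.fun).max()
E
cat > r.py <<'E'
from m import *
np.set_printoptions(precision=4,suppress=True)
T=[(389.1,209.5),(362,222.6),(337.25,206.4),(339.4,178.1),(365.1,166),(389.9,181.1)]
S=[(281.2,170.1),(309.3,174),(316.9,191.1),(293.4,205.7),(262.8,200.7),(258.2,182.6)]
for a,b in zip(S,T): print(*tri(a,b),ray("scene",a,.082)[:2],ray("top",b,.082)[:2])
def f(q):
    r=[]
    for k in range(6):
        t=q[2]+s*k*np.pi/3; X=np.array([q[0]+.075*np.cos(t),q[1]+.075*np.sin(t),.082]); r+=[*(proj("scene",X)-S[k]),*(proj("top",X)-T[k])]
    return np.array(r)
for s in(-1,1):
    for t0 in (0,2,4):
        q=least_squares(f,[.65,-.08,t0]); print(s,q.x,np.sqrt(np.mean(q.fun**2)),"bare",q.x[0]+.075*np.cos(q.x[2]),q.x[1]+.075*np.sin(q.x[2]))
a,b=(401.5,265.75),(242.3,202.3); print("nut",*tri(a,b),ray("scene",a,.019)[:2],ray("top",b,.019)[:2])
print(ray("top",(203,223),.01))
E
python3 r.py
```

```text
[ 0.5238 -0.2445  0.0825] 0.7126480391582959 [ 0.5225 -0.2433] [ 0.5251 -0.246 ]
[ 0.4898 -0.1766  0.0823] 0.37902710544909723 [ 0.489 -0.176] [ 0.4905 -0.1774]
[ 0.5305 -0.114   0.0824] 0.265414297932864 [ 0.5298 -0.1138] [ 0.531  -0.1146]
[ 0.6051 -0.1189  0.0816] 0.16055048859402632 [ 0.6052 -0.1182] [ 0.6053 -0.1193]
[ 0.6384 -0.1852  0.0824] 0.052760961301032694 [ 0.6381 -0.1855] [ 0.6386 -0.1854]
[ 0.5983 -0.2479  0.0827] 0.45233388499588045 [ 0.5972 -0.2476] [ 0.5993 -0.2489]
-1 [ 0.5643 -0.1813 -2.1483] 0.32872977354785365 bare 0.5233094626838336 -0.24413122016835925
-1 [ 0.5643 -0.1813  4.1349] 0.32872977354785626 bare 0.5233094626595108 -0.2441312201528525
-1 [ 0.5643 -0.1813  4.1349] 0.32872977354785404 bare 0.523309462659517 -0.244131220147339
1 [ 0.5633 -0.1825  0.6001] 24.440596085951206 bare 0.6252250921471156 -0.1401564979441521
1 [ 0.5633 -0.1825  0.6008] 24.44059606439429 bare 0.6251982041138676 -0.1401171222382046
1 [ 0.5633 -0.1825  6.8833] 24.440596117809356 bare 0.6252263401318722 -0.14015832700843955
nut [0.5497 0.1411 0.0206] 0.3180568750668158 [0.548  0.1409] [0.5505 0.1406]
[0.4937 0.2454 0.01  ]
```

The bare stud is the one at top (389,210) and scene (281,170). It is the only stud whose dark post meets the flange without a nut. Triangulated, it is at (0.5235, -0.2443), z 0.082, and the six-stud fit gives 0.33 px rms. The spare nut (hexagon on a collar, top (242,202), scene (401,266)) is at (0.549, 0.141) with its top at about 0.020. Both heights agree with the text.

```bash
cat > sh.py <<'E'
from m import *
import sys
s=robot.observe();R=s["tool_rot"];p=s["eef_pos"]
np.set_printoptions(precision=3,suppress=True)
print(s["time_s"],p,s["gripper_width"],s["contact_force"],"tip",p+R@[0,0,.173])
for a in sys.argv[1:]:
    g=np.array(eval(a))-R@[0,0,.173]; print(a,R.T@(g-p)/.05)
E
python3 sh.py "(.50,.15,.25)" "(.5235,-.2443,.25)" "(.5235,-.2443,.112)"
```

```text
0.1 [0.243 0.548 0.404] 0.08513852393636726 [ 0.663 -0.317 -0.607] tip [0.243 0.548 0.231]
(.50,.15,.25) [-7.93  -5.197 -0.374]
(.5235,-.2443,.25) [-11.552 -12.218  -0.363]
(.5235,-.2443,.112) [-11.553 -12.213   2.397]
```

>>> move_arm:
  moves: [-0.4,-0.3,-0.2,0,0,-1.1,-0.7,-0.4,0,0,-1.9,-1.2,-0.4,0,0,-2.7,-1.8,-0.4,0,0,-3.5,-2.3,-0.4,0,0,-4.3,-2.8,-0.4,0,0,-5.1,-3.4,-0.4,0,0,-5.9,-3.9,-0.4,0,0,-6.7,-4.5,-0.4,0,0,-7.4,-5.1,-0.4,0,0,-7.9,-5.7,-0.4,0,0,-8.3,-6.3,-0.4,0,0,-8.7,-6.9,-0.4,0,0,-9.1,-7.5,-0.4,0,0,-9.4,-8.1,-0.4,0,0,-9.7,-8.7,-0.4,0,0,-10.0,-9.2,-0.4,0,0,-10.2,-9.5,-0.4,0,0,-10.3,-9.7,-0.4,0,0,-10.3,-9.7,-0.4,0,0]

```text
time_s: 2.1
eef_pos: [0.5174, -0.1043, 0.4244]
tool_rot: [[-0.914, 0.406, -0.001], [0.406, 0.914, -0.0], [0.001, -0.0, -1.0]]
contact_force: [0.1, 0.0, 0.8]
gripper_width: 0.0001
```

```bash
python3 sh.py "(.5235,-.2443,.25)" "(.5235,-.2443,.112)"
```

```text
2.1 [ 0.517 -0.104  0.424] 9.647175798238436e-05 [0.096 0.02  0.773] tip [ 0.517 -0.104  0.251]
(.5235,-.2443,.25) [-1.25  -2.508  0.028]
(.5235,-.2443,.112) [-1.252 -2.507  2.788]
```

>>> move_arm:
  moves: [-0.2,-0.4,0,0,0,-0.5,-1.0,0,0,0,-0.8,-1.6,0,0,0,-1.1,-2.1,0,0,0,-1.2,-2.4,0,0,0,-1.25,-2.5,0,0,0,-1.25,-2.5,0,0,0,-1.25,-2.5,0.3,0,0,-1.25,-2.5,0.7,0,0,-1.25,-2.5,1.1,0,0,-1.25,-2.5,1.5,0,0,-1.25,-2.5,1.8,0,0,-1.25,-2.5,2.0,0,0,-1.25,-2.5,2.0,0,0,-1.25,-2.5,2.0,0,0]

```text
time_s: 3.6
eef_pos: [0.5242, -0.2424, 0.3252]
tool_rot: [[-0.915, 0.404, 0.0], [0.404, 0.915, -0.0], [-0.0, 0.0, -1.0]]
contact_force: [-0.6, 0.2, 0.3]
gripper_width: -0.0001
```

```bash
python3 sh.py "(.5235,-.2443,.112)"; python3 - <<'E'
from bench import capture
import cv2,numpy as np
a=capture("scene")[130:230,230:330];b=capture("top")[150:250,320:420]
cv2.imwrite("pics/p1.png",cv2.resize(np.hstack([a,b]),None,fx=4,fy=4,interpolation=2)[:,:,::-1])
E
```

```text
3.6 [ 0.524 -0.242  0.325] -9.361680710103253e-05 [-0.57   0.181  0.321] tip [ 0.524 -0.242  0.152]
(.5235,-.2443,.112) [-0.001 -0.041  0.803]
```

View pics/p1.png

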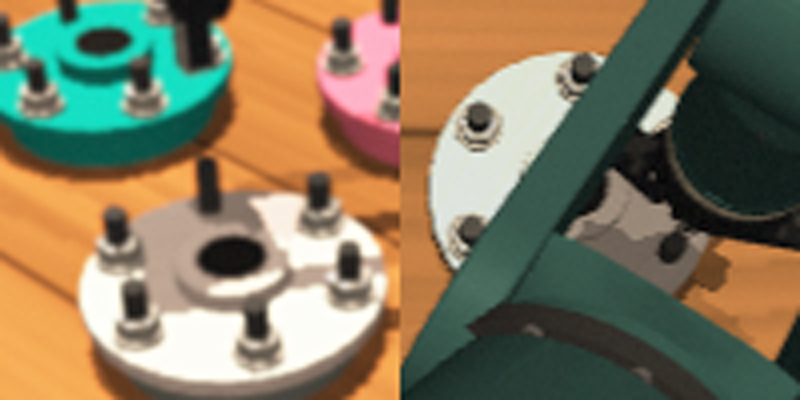

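The scene view shows the closed fingertips near crop (195,70), above the bare stud at (207,160). The shadow of the gripper lies on the housing. I'll go down to the pointing height and hold.

>>> move_arm:
  moves: [0,-0.04,0.3,0,0,0,-0.04,0.6,0,0,0,-0.04,0.75,0,0,0,-0.04,0.8,0,0,0,-0.04,0.8,0,0,0,-0.04,0.8,0,0]

```text
time_s: 4.3
eef_pos: [0.5235, -0.245, 0.2854]
tool_rot: [[-0.914, 0.405, 0.001], [0.405, 0.914, -0.001], [-0.001, -0.0, -1.0]]
contact_force: [-0.0, -0.7, 0.9]
gripper_width: 0.0005
```

```bash
python3 sh.py "(.5235,-.2443,.112)"; python3 - <<'E'
from bench import capture
from m import *
import cv2
a=capture("scene")[120:220,230:330]
print(proj("scene",np.array([.5235,-.2443,.112]))-[230,120])
cv2.imwrite("pics/p2.png",cv2.resize(a,None,fx=6,fy=6,interpolation=2)[:,:,::-1])
E
```

```text
4.3 [ 0.524 -0.245  0.285] 0.000498979569469106 [-0.008 -0.736  0.863] tip [ 0.524 -0.245  0.112]
(.5235,-.2443,.112) [0.009 0.013 0.008]
[49.68197799 40.24551995]
```

View pics/p2.png

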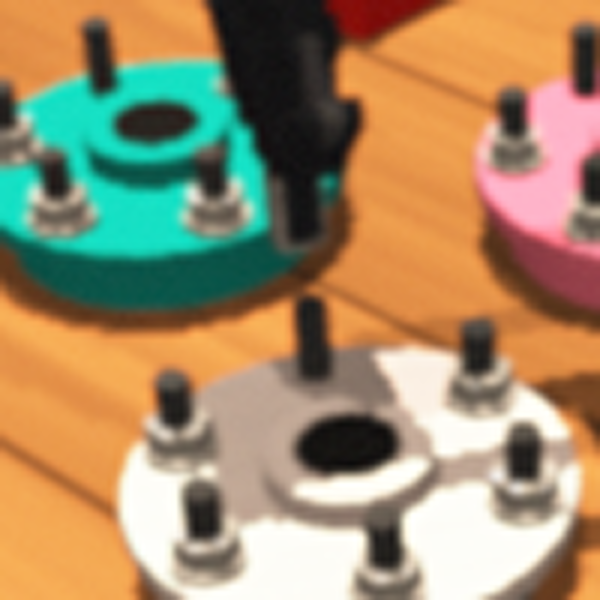

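The fingertips are at crop (298,243), where projection predicts (298,241). The bare stud top sits just below at (310,302), so I'll hold here for over 2 s.

>>> move_arm:
  moves: [0,0,0,0,0,0,0,0,0,0,0,0,0,0,0,0,0,0,0,0,0,0,0,0,0,0,0,0,0,0,0,0,0,0,0,0,0,0,0,0,0,0,0,0,0,0,0,0,0,0,0,0,0,0,0,0,0,0,0,0,0,0,0,0,0,0,0,0,0,0,0,0,0,0,0,0,0,0,0,0,0,0,0,0,0,0,0,0,0,0,0,0,0,0,0,0,0,0,0,0]

```text
time_s: 6.35
eef_pos: [0.5232, -0.2448, 0.2847]
tool_rot: [[-0.914, 0.405, -0.0], [0.405, 0.914, -0.0], [0.0, -0.0, -1.0]]
contact_force: [0.3, 0.2, 0.4]
gripper_width: 0.0002
```

>>> move_arm:
  moves: [0,0,0,0,0,0,0,0,0,0,0,0,0,0,0,0,0,0,0,0,0,0,0,0,0,0,0,0,0,0,0,0,-0.2,0,0,0,0,-0.6,0,0,0,0,-1.2,0,0,0,0,-1.8,0,0,0,0,-2.4,0,0,0,0,-2.8,0,0,0,0,-3.0,0,0,0,0,-3.0,0,0]

```text
time_s: 7.75
eef_pos: [0.5235, -0.2449, 0.4366]
tool_rot: [[-0.914, 0.405, 0.003], [0.405, 0.914, -0.002], [-0.003, -0.001, -1.0]]
contact_force: [0.1, 0.4, 0.4]
gripper_width: -0.0001
```

```bash
python3 sh.py "(.5495,.141,.262)" "(.5495,.141,.05)"
```

```text
7.75 [ 0.523 -0.245  0.437] -0.00013643371416381095 [0.079 0.383 0.417] tip [ 0.524 -0.245  0.264]
(.5495,.141,.262) [2.66  7.271 0.018]
(.5495,.141,.05) [2.675 7.273 4.258]
```

>>> move_arm:
  moves: [0.1,0.3,0,0,0,0.3,0.8,0,0,0,0.55,1.5,0,0,0,0.8,2.2,0,0,0,1.1,3.0,0,0,0,1.4,3.8,0,0,0,1.65,4.5,0,0,0,1.9,5.2,0,0,0,2.15,5.9,0,0,0,2.4,6.6,0,0,0,2.55,7.0,0,0,0,2.65,7.2,0,0,0,2.67,7.27,0,0,0,2.67,7.27,0,0,0,2.67,7.27,0,0,0]

```text
time_s: 9.25
eef_pos: [0.5482, 0.1408, 0.4343]
tool_rot: [[-0.914, 0.406, -0.001], [0.406, 0.914, -0.001], [0.0, -0.001, -1.0]]
contact_force: [-0.5, -0.2, -0.1]
gripper_width: -0.0001
```

```bash
python3 sh.py "(.5495,.141,.08)" "(.5495,.141,.05)"
```

```text
9.25 [0.548 0.141 0.434] -7.321527193544864e-05 [-0.5  -0.18 -0.08] tip [0.548 0.141 0.261]
(.5495,.141,.08) [-0.026  0.021  3.627]
(.5495,.141,.05) [-0.026  0.021  4.227]
```

>>> move_arm:
  moves: [-0.02,0.02,0.2,0,0,-0.02,0.02,0.6,0,0,-0.02,0.02,1.2,0,0,-0.02,0.02,1.8,0,0,-0.02,0.02,2.4,0,0,-0.02,0.02,3.0,0,0,-0.02,0.02,3.4,0,0,-0.02,0.02,3.6,0,0,-0.02,0.02,3.6,0,0,-0.02,0.02,3.6,0,0]

```text
time_s: 10.25
eef_pos: [0.5501, 0.1419, 0.2552]
tool_rot: [[-0.914, 0.405, 0.001], [0.405, 0.914, -0.0], [-0.001, 0.0, -1.0]]
contact_force: [0.1, 0.0, -0.1]
gripper_width: 0.0002
```

```bash
python3 sh.py "(.5495,.141,.05)"; python3 - <<'E'
from bench import capture
from m import *
import cv2
a=capture("scene")[200:300,350:450]
t=robot.observe();t=t["eef_pos"]+t["tool_rot"]@[0,0,.173]
print((proj("scene",t)-[350,200])*6)
cv2.imwrite("pics/p3.png",cv2.resize(a,None,fx=6,fy=6,interpolation=2)[:,:,::-1])
E
```

```text
10.25 [0.55  0.142 0.255] 0.0002436665809594104 [ 0.14   0.007 -0.063] tip [0.55  0.142 0.082]
(.5495,.141,.05) [ 0.006 -0.021  0.644]
[328.62290761 271.80442299]
```

View pics/p3.png

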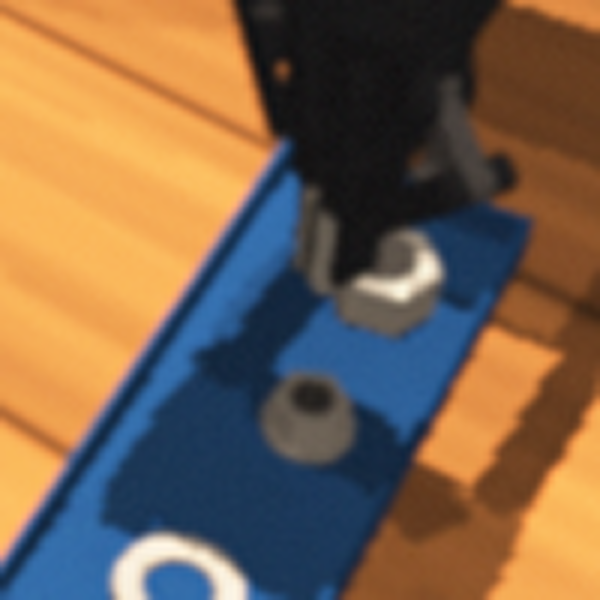

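The tips are at crop (325,285), directly above the collared nut at (310,400). The big nut is behind them at (390,280) and the washer at (180,590). I'll go down the last 3 cm.

>>> move_arm:
  moves: [0,-0.02,0.2,0,0,0,-0.02,0.4,0,0,0,-0.02,0.6,0,0,0,-0.02,0.65,0,0,0,-0.02,0.65,0,0,0,-0.02,0.65,0,0]

```text
time_s: 10.9
eef_pos: [0.5493, 0.1413, 0.2221]
tool_rot: [[-0.914, 0.405, -0.0], [0.405, 0.914, -0.0], [0.0, -0.0, -1.0]]
contact_force: [-1.1, -0.7, 0.2]
gripper_width: -0.0002
```

>>> move_arm:
  moves: [0,0,0,0,0,0,0,0,0,0,0,0,0,0,0,0,0,0,0,0,0,0,0,0,0,0,0,0,0,0,0,0,0,0,0,0,0,0,0,0,0,0,0,0,0,0,0,0,0,0,0,0,0,0,0,0,0,0,0,0,0,0,0,0,0,0,0,0,0,0,0,0,0,0,0,0,0,0,0,0,0,0,0,0,0,0,0,0,0,0,0,0,0,0,0,0,0,0,0,0]

```text
time_s: 12.9
eef_pos: [0.5492, 0.1412, 0.2222]
tool_rot: [[-0.914, 0.405, -0.0], [0.405, 0.914, -0.0], [-0.0, -0.0, -1.0]]
contact_force: [-0.6, 0.0, -0.4]
gripper_width: 0.0002
```

>>> move_arm:
  moves: [0,0,0,0,0,0,0,0,0,0,0,0,0,0,0,0,0,0,0,0,0,0,0,0,0,0,0,0,0,0]

```text
time_s: 13.5
eef_pos: [0.5492, 0.1412, 0.2222]
tool_rot: [[-0.914, 0.405, -0.0], [0.405, 0.914, -0.0], [-0.0, -0.0, -1.0]]
contact_force: [0.4, 0.0, -0.1]
gripper_width: 0.0002
```

```bash
python3 sh.py "(.5495,.141,.05)"; python3 - <<'E'
from bench import capture
import cv2
a=capture("scene")[200:300,350:450]
cv2.imwrite("pics/p4.png",cv2.resize(a,None,fx=6,fy=6,interpolation=2)[:,:,::-1])
E
```

```text
13.5 [0.549 0.141 0.222] 0.00017823917320713902 [ 0.448  0.002 -0.067] tip [0.549 0.141 0.049]
(.5495,.141,.05) [-0.007 -0.001 -0.016]
```

View pics/p4.png

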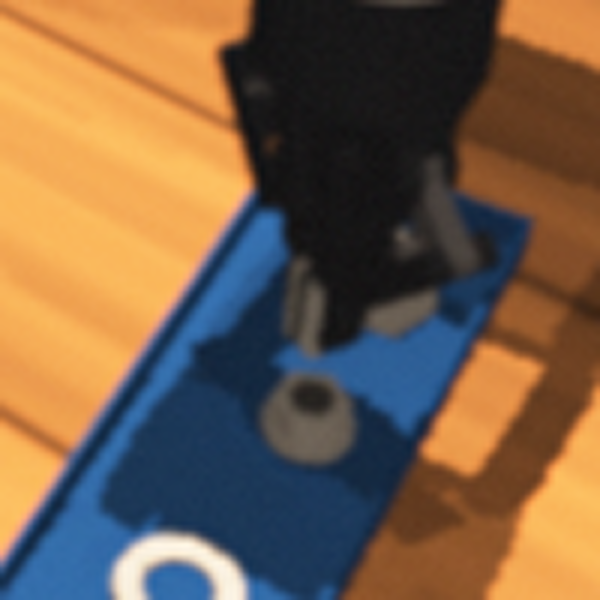

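The tips are at crop (318,350), about 3 cm above the spare nut at (310,400). The nut has not moved.

```bash
python3 -c "
from bench import robot
print(robot.finish_job())"
```

```text
the job is handed in; nothing more can be done
None
```

I pointed at the bare stud, then at the spare nut, and handed the job in with the arm still pointing at the nut. The clock was at about 13.6 s, against the 43 s limit.

- **Bare stud:** I measured it at (0.5235, -0.244), top 82 mm high. The closed fingertips stayed about 3 cm above it for about 2.7 s, within about 1 mm of centre.
- **Travel:** I rose to about 26 cm fingertip height before crossing to the tray.
- **Spare nut:** I measured the collared nut at (0.5495, 0.141), top about 20 mm high. The fingertips stood at 49 mm, about 3 cm above it, for more than 2.5 s before handing in, and the arm finished there.

The force readings I saw stayed around 1 N, which is noise level, so nothing was touched. The last picture shows the nut unmoved below the fingertips. The two cameras disagreed by 2–4 mm on single points when I used the given heights, so I used the combined measurement. No check failed.

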